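Catch the card packs from the feed chute in the empty tray

TASK

Take the empty tray by its handle, hold it under the mouth of the sloping chute and raise it, so that its rim pushes up the gate's lift plate and both packs of cards slide into the tray. Do not touch the gate with the gripper or arm. Then set the tray, with both packs in it, upright on the table and let go.

Things in the scene. Friction and masses are not known exactly. Their poses are not given: they have to be found in the camera images.
- tray_handle (a point): Handle centre of the empty undivided blue tray (the other, divided one is full of cards). Open box 140x140 mm, 65 high, walls and floor 4 mm, 0.15 kg. Handle: level bar 60 long, 24 wide, 18 high, out of one wall. Point: 52 above tray underside, 13 below rim. z up, x along handle to the tray: tray centre at x=+100, far wall's outer face at x=+170 mm. At start x points away from robot +-20 deg.
- gate: Steel gate at the chute's mouth, slides straight up (60 mm max, 0.06 kg, falls shut). Side straps join it to a level lift plate below the chute, 60 (x) by 160 (y) mm. Origin: centre of that plate's underside, 115 mm above table when shut. z up, x level, up the chute. Push the plate up with the tray rim: packs slide out from 30 mm lift on, 43 is ample; both have dropped 1.5 s later.
- pack_a_center (a point): Centre of the lower of two banded card packs, 45x70x22 mm, 0.05 kg, on the aluminium chute behind the gate. The chute (80 mm wide inside, 32 deg) slopes down towards the robot; in the gate's frame its lip is at x=-45, z=+65 mm, the gate's upright panel at x=-53. Packs leave towards -x. Stand's foot (8 mm high) begins at x=+45, legs at x=+69; else free below the lift plate.
- pack_b_center (a point): Centre of the upper pack on the chute, same size. To catch both: tray level, its handle pointing along the gate's -x, y centred within 20 mm, the tray's far wall under the middle of the lift plate (within 15 mm), then raise it straight up, wait, and lower it straight down: the table below is free for it. The chute rises to 300 mm above the table, at x=+100 mm of the gate's frame.

How it is judged:
On the way:
1. both packs are caught in the tray while it is held up off the table near the chute's mouth (x of pack_a_center in the frame of tray_handle between 0.03 and 0.17 m and y of pack_a_center in the frame of tray_handle between -0.07 and 0.07 m and z of pack_a_center in the frame of tray_handle between -0.06 and 0.018 m and x of pack_b_center in the frame of tray_handle between 0.03 and 0.17 m and y of pack_b_center in the frame of tray_handle between -0.07 and 0.07 m and z of pack_b_center in the frame of tray_handle between -0.06 and 0.018 m and height (world z) of tray_handle above 0.082 m and horizontal distance between tray_handle and gate below 0.26 m), for 0.2 s.
At the end, for the whole second after the job is handed in: The tray stands upright on the table (within 10 degrees, its underside within 12 mm of the table), released, with the centres of both packs inside it (x of pack_a_center in the frame of tray_handle between 0.03 and 0.17 m and y of pack_a_center in the frame of tray_handle between -0.07 and 0.07 m and z of pack_a_center in the frame of tray_handle between -0.06 and 0.018 m and x of pack_b_center in the frame of tray_handle between 0.03 and 0.17 m and y of pack_b_center in the frame of tray_handle between -0.07 and 0.07 m and z of pack_b_center in the frame of tray_handle between -0.06 and 0.018 m and height (world z) of tray_handle between 0.04 and 0.064 m and angle between tray_handle's own z axis and vertical below 0.17 rad); the robot touches nothing.
It fails at once if the gripper or arm touches the gate (contact force between any of the fingers, the arm and gate above 1 N).
It also fails if it takes over 45 s, if anything falls off the work surface, if the arm or the gripper's body presses on something with over 40 N, if the wrist force passes 120 N, or if a joint passes its speed limit or range.

ROBOT

A 6-joint arm with a two-finger parallel gripper is mounted at the origin on the work surface. World frame = base frame: x ahead of the robot, y to its left, z up, the work surface at z = 0. Lengths are in m, angles in rad, forces in N, time in s.
With the tool pointing down it reaches from about 0.375 to 0.975 m from the base axis. Payload 3.8 kg.
Tool frame: the origin (TCP) lies midway between the tips of the shut fingers; the grasp point (between the pads) lies 19 mm behind it; z points along the fingers, y is the line along which they close (so a half turn about z gives the same grasp; the last joint's range is limited). The gripper opens to 85 mm and grips with 20 to 120 N. Pads are 22 mm wide; open, the fingers measure 114 mm over their backs; the gripper's body (76 mm by 85 mm) begins 54 mm behind the grasp point. The pads swing forward as they close: fully open they stand 13 mm farther back than shut.
Start: joints at [-0.037, 0.264, 1.604, -0, 1.274, -0.037], TCP at [0.675, -0, 0.231] pointing down, gripper open.
Joint ranges: [-2.63, 2.63], [-0.94, 2.18], [0.31, 2.57], [-1.31, 4.45], [0, 2.66], [-2.55, 2.55]. Speed limits (rad/s): [2.57, 2.57, 3.14, 3.14, 3.14, 3.14].

INTERFACE

Orientations are given as a unit quaternion [w, x, y, z].
In Python, from rig import read_state, capture, calibration, finish_job, regions_of gives the robot as it stands.
- The arm moves only by the shell command python3 -m crank 'ROWS'. ROWS is JSON, a list of rows, each a list of 3 entries, a list of its own where there are three numbers: the turn, a rotation vector about the tool's x, y, z in units of 0.5 rad (1.0 is 0.5 rad), then the shift along the tool's x, y, z in units of 5 cm (1.0 is 5 cm), then the opening, from 0 (shut) to 1 (fully open). In form: [[[ax, ay, az], [x, y, z], grip], ...]. A call has 1 to 8 rows; each row shifts and turns the commanded pose from where the row before left it, along the tool's axes as they then stand; what a row does not reach is not made up. A row lasts 1/10 s, in which the tool goes at most 50 mm and 8.59 degrees, less where a joint would pass 70% of its speed; a pose out of reach is approached as far as the arm can. A call with a number of a shift or a turn outside -1 to 1 is refused whole. A call with a gripper value outside its range is refused whole. The fingers move at their own pace and stop on an object; the grip force is fixed at half the most. Time passes only in rows, so rows that do not move let the fingers close. It gives the time, the measured TCP pose, the force, the opening and the grip force at its end, in the units of the state.
- read_state(): the state, without advancing time (a new reading comes with each control period).
- capture(name): name is "scene" or "side" or "wrist"; returns the picture (384x512x3 uint8, red, green, blue); there is no depth.
- calibration(name): a dict with "fovy" (degrees; the focal length in pixels is half the picture's height over the tangent of half this angle, whatever the lens; pixels are square), "cx", "cy" (the principal point, pixels), "R" (3x3) and "t" (3): a world point X has camera coordinates R X + t; the wrist camera has in their place "tool_from_camera" (4x4, takes a point from camera to tool coordinates, whose origin is the TCP and whose axes are the flange's). Camera axes: x right, y down, z forward; pixel columns grow to the right and rows downward; lengths in m; the calibration is good to about 2 mm. A picture is of the moment at which its call begins: read the wrist's pose just before it. calibration takes no time and is no camera call.
- finish_job(): hands the job in; it is judged then, once.
Trained networks look in the newest picture that a camera, given by its name, has taken for a name from the list of things; names that differ only in an ending like _2 or _b are one class to them, and where a whole thing is asked for, a point or a joint stands for the part that bears it (a point fixed in the world has none). Each returns a list of dicts, best first, with "score" (0 to 1); they miss things now and then, are a little off and sometimes report something else, mostly with a low value. They report only what shows in the picture. A call takes as long as a camera call.
- regions_of(thing, camera): "pixels" (384x512 bool, what is visible of it) and "box" ([centre column, centre row, width, height] in pixels, round what is visible of it).
The state is a dict: "t": time; "qpos": joint angles; "dq": joint speeds; "tau": joint torques, N m; "eef_pos": TCP position; "orientation": TCP orientation; "force": force on the tool from outside, world axes, zero at the start; "wrist_torque": the same for the moment, N m; "gripper_width": opening from 0.0 (shut) to 1.0 (fully open); "grip_force": force on a finger pad.
Only numpy, scipy, OpenCV 4.12 (cv2) and the standard library are available. Lean on these libraries where they do the work, as an engineer would, in place of code of your own. Each camera call takes 0.05 s, during which the arm holds its last target. There are 200 camera calls.

## Working session

There is one attempt and no reset: what is moved stays moved. The work goes in short steps, Python scripts to look and compute and a shell command to move; the robot and the scene stay as the last step left them, time stands still between calls to the robot, and variables do not carry over. Pictures are saved under pics/ and viewed, at most 10 in all, crops included, and the job is handed in when it is done.

```bash
mkdir -p pics
cat > h.py <<'E'
import numpy as np, cv2
from rig import *
def cal(n):
    c=calibration(n); f=192/np.tan(np.radians(c["fovy"])/2)
    return c,np.array([[f,0,c["cx"]],[0,f,c["cy"]],[0,0,1]])
def P(n):
    c,K=cal(n)
    if n=="wrist":
        s=read_state(); w,x,y,z=s["orientation"]
        from scipy.spatial.transform import Rotation as Ro
        T=np.eye(4);T[:3,:3]=Ro.from_quat([x,y,z,w]).as_matrix();T[:3,3]=s["eef_pos"]
        E=np.linalg.inv(T@np.array(c["tool_from_camera"]))[:3]
    else: E=np.c_[np.array(c["R"]),np.array(c["t"])]
    return K@E
def tri(Pa,a,Pb,b):
    X=cv2.triangulatePoints(Pa,Pb,np.array(a,float).reshape(2,1),np.array(b,float).reshape(2,1));return (X[:3]/X[3]).ravel()
def onz(Pm,uv,z):
    H=Pm[:,[0,1,3]].copy();H[:,2]+=Pm[:,2]*z
    X=np.linalg.solve(H,[uv[0],uv[1],1]);return X[:2]/X[2]
def proj(Pm,X):
    p=Pm@np.r_[X,1];return p[:2]/p[2]
E
python3 - <<'E'
from h import *
ims=[]
for n in ["scene","side","wrist"]:
    im=capture(n)[:,:,::-1].copy()
    cv2.imwrite(f"pics/raw_{n}.png",im)
    for th in ["tray_handle","gate","pack_a_center"]:
        for r in regions_of(th,n)[:3]:
            b=r["box"]; print(n,th,round(r["score"],2),np.round(b))
    ims.append(im)
cv2.imwrite("pics/a.png",cv2.resize(ims[0],(768,576)))
cv2.imwrite("pics/b.png",cv2.resize(ims[1],(768,576)))
E
```

```text
scene tray_handle 0.6 [388. 224.  73.  84.]
scene gate 0.56 [209. 232.  82.  70.]
scene pack_a_center 0.81 [207. 211.  41.  15.]
side tray_handle 0.94 [188. 191.  75.  48.]
side gate 0.72 [315. 203.  57.  58.]
side gate 0.23 [308. 184.  16.  17.]
side pack_a_center 0.75 [311. 183.  18.  19.]
side pack_a_center 0.39 [316. 205.  61.  58.]
wrist gate 0.61 [245. 271. 126. 161.]
wrist pack_a_center 0.61 [248. 337.  40.  30.]
```

View pics/a.png

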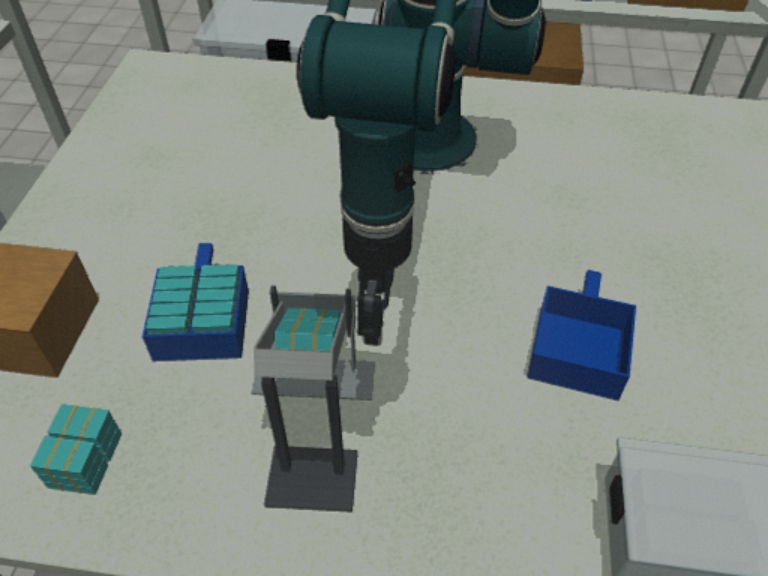

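View pics/b.png

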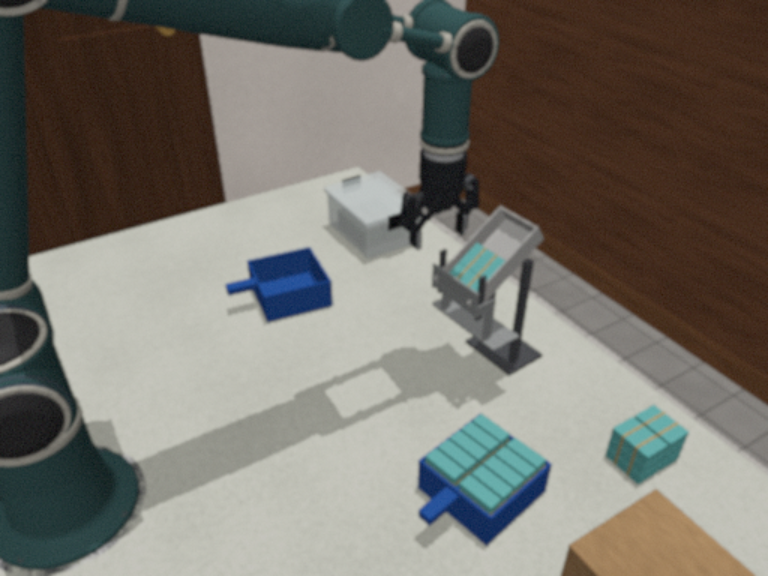

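The scene shows the empty tray at about (390,225) raw with its handle towards the robot. The chute is at about (205,225), with the lift plate below it at about (209,253). The side view agrees: tray at (192,190), chute at (315,200). Next I'll enlarge both views to read corners.

Run:
```python
from h import *
a=cv2.imread("pics/raw_scene.png");b=cv2.imread("pics/raw_side.png")
def c(i,x,y,w=100,h=75): return cv2.resize(i[y:y+h,x:x+w],(400,300),interpolation=cv2.INTER_CUBIC)
o=np.vstack([np.hstack([c(a,160,190),c(b,272,135,100,75+0)]),np.hstack([c(a,345,175,100,95*75//95),c(b,145,155)])])
o[:300,400:]=c(b,272,175)
for k in range(0,800,40):
    for y0 in (0,300): cv2.line(o,(k,y0),(k,y0+5),(0,0,255),1)
for k in range(0,600,40):
    for x0 in (0,400): cv2.line(o,(x0,k),(x0+5,k),(0,0,255),1)
cv2.imwrite("pics/c.png",o)
```

```text
(no output)
```

View pics/c.png

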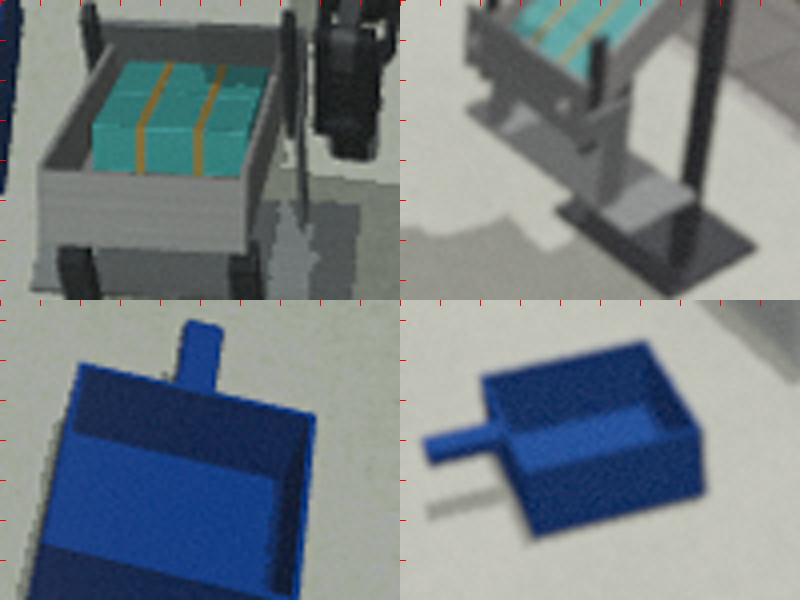

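The crops show the lift plate's and the tray's corners clearly in both views. I'll triangulate them now.

Run:
```python
from h import *
A=P("scene");B=P("side")
sc=lambda o,p:(o[0]+p[0]/4-.4,o[1]+p[1]/4-.4)
g,gb,t,tb=(160,190),(272,175),(345,175),(145,155)
def T(n,o,p,ob,q):
    a=sc(o,p);b=sc(ob,q);X=tri(A,a,B,b);print(n,X.round(4),"res",np.abs(proj(A,X)-a).max().round(2))
T("plate +y-x",g,(360,205),gb,(65,108))
T("plate -y+x",g,(33,292),gb,(297,195))
T("tray +y near",t,(315,115),tb,(82,77))
T("tray +y far",t,(297,298),tb,(245,43))
T("tray tip",t,(204,22),tb,(27,142))
for n,p in [("p+y-x",(360,205)),("p-y+x",(33,292)),("p+y+x",(360,292))]: print(n,onz(A,sc(g,p),.117))
for n,p in [("p+y-x",(65,108)),("p-y-x",(215,228)),("p-y+x",(297,195))]: print("side",n,onz(B,sc(gb,p),.117))
for n,p in [("-ynear",(80,64)),("+ynear",(315,115)),("+yfar",(297,298))]: print(n,onz(A,sc(t,p),.065))
for n,p in [("+ynear",(82,77)),("+yfar",(245,43)),("-yfar",(300,130))]: print("side",n,onz(B,sc(tb,p),.065))
```

```text
plate +y-x [ 0.6638 -0.0074  0.1197] res 0.62
plate -y+x [ 0.7372 -0.1602  0.1185] res 0.48
tray +y near [0.4638 0.3745 0.0649] res 0.73
tray +y far [0.5958 0.3531 0.0636] res 0.9
tray tip [0.3951 0.3152 0.0633] res 0.3
p+y-x [ 0.66073084 -0.00655505]
p-y+x [ 0.73567489 -0.15984633]
p+y+x [0.71260583 0.00127911]
side p+y-x [ 0.66649861 -0.00631835]
side p-y-x [ 0.67427587 -0.15721083]
side p-y+x [ 0.73911442 -0.1599872 ]
-ynear [0.44097157 0.2397057 ]
+ynear [0.46138761 0.3762501 ]
+yfar [0.59424776 0.35479577]
side +ynear [0.4641534  0.37057401]
side +yfar [0.59530313 0.34690827]
side -yfar [0.57496666 0.21681793]
```

Run:
```python
from h import *
from scipy.spatial.transform import Rotation as Ro
s=read_state();w,x,y,z=s["orientation"];print(Ro.from_quat([x,y,z,w]).as_matrix().round(3),s["eef_pos"],s["gripper_width"])
A=P("scene")
for n,a,b,zz in [("foot front",(265,508),(353,510),.008),("foot back",(275,449),(357,451),.008),("chute top",(256,346.),(352,350.),.30)]:
    p,q=onz(A,np.array(a)/1.5,zz),onz(A,np.array(b)/1.5,zz);d=q-p;print(n,p,q,np.degrees(np.arctan2(-d[0],d[1])))
im=cv2.imread("pics/raw_wrist.png");cv2.imwrite("pics/d.png",cv2.resize(im,(768,576)))
```

```text
[[ 0.  1.  0.]
 [ 1. -0. -0.]
 [-0.  0. -1.]] [ 6.75013473e-01 -2.41341386e-05  2.31293054e-01] 1.000733689342452
foot front [ 0.84202992 -0.12830751] [ 0.82814137 -0.01107999] 6.756633436998488
foot back [ 0.75514612 -0.13603928] [ 0.74175444 -0.02013629] 6.590850646512199
chute top [ 0.78491119 -0.1160656 ] [ 0.77538027 -0.0122639 ] 5.246108594388001
```

View pics/d.png

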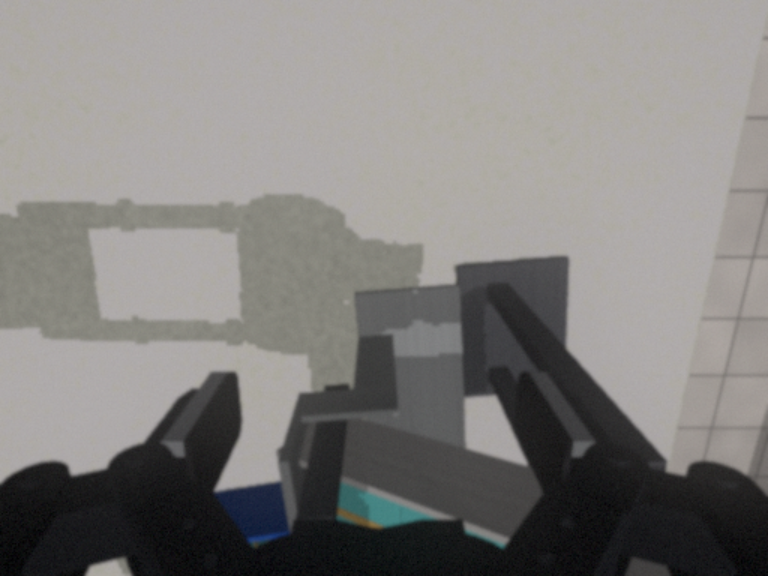

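```bash
python3 - <<'E'
from h import *
W=P("wrist")
k=lambda p,z:onz(W,np.array(p)/1.5,z).round(4)
print("plate",k((357,292),.117),k((462,286),.117),k((466,440),.117))
print("foot",k((457,265),.008),k((567,257),.008),k((467,395),.008))
E
python3 -m crank '[[[0,0,0],[0.8,0,0],1],[[0,0,0],[0.7,-0.65,0],1],[[0,0,0],[0.7,-0.65,0],1],[[0,0,0],[0.7,-0.65,0],1],[[0,0,0],[0.7,-0.65,0],1],[[0,0,0],[0.7,-0.65,0],1],[[0,0,0],[0.7,-0.65,0],1],[[0,0,0],[0.7,-0.65,0],1]]'
python3 -m crank '[[[0,0,0],[0.52,-0.55,0],1],[[0,0,-0.28],[0,0,0],1],[[0,0,-0.28],[0,0,0],1],[[0,0,-0.28],[0,0,0],1],[[0,0,-0.28],[0,0,0],1],[[0,0,-0.28],[0,0,0],1],[[0,0,-0.28],[0,0,0],1],[[0,0,-0.28],[0,0,0],1]]'
python3 -m crank '[[[0,0,-0.28],[0,0,0],1],[[0,0,-0.28],[0,0,0],1],[[0,0,-0.3],[0,0,0],1],[[0,0,0],[0,0,0],1],[[0,0,0],[0,0,0],1]]'
python3 - <<'E'
from h import *
s=read_state();print(s["qpos"])
im=capture("wrist")[:,:,::-1];cv2.imwrite("pics/e.png",cv2.resize(im,(768,576)))
for r in regions_of("tray_handle","wrist")[:2]:print(r["score"],r["box"])
E
```

```text
plate [ 0.6633 -0.0078] [ 0.7229 -0.0042] [ 0.7308 -0.106 ]
foot [ 0.7383 -0.0207] [ 0.8251 -0.0141] [ 0.7529 -0.1377]
t: 1.4
eef_pos: [0.4461, 0.2861, 0.2316]
orientation: [0.0, 0.707, 0.707, 0.0]
force: [-0.3, 0.5, 0.4]
gripper_width: 0.996
grip_force: 0.0
t: 2.2
eef_pos: [0.42, 0.311, 0.2315]
orientation: [0.0, 0.288, 0.958, 0.0]
force: [-0.1, -0.6, 0.1]
gripper_width: 0.998
grip_force: 0.0
t: 2.7
eef_pos: [0.42, 0.311, 0.2314]
orientation: [0.0, 0.082, 0.997, 0.0]
force: [0.7, 0.2, -0.4]
gripper_width: 0.998
grip_force: 0.0
[ 5.89715141e-01 -2.60590948e-02  1.92633267e+00 -1.40974980e-06
  1.24105115e+00 -8.16747777e-01]
0.96 [254.0, 224.6, 137.8, 176.1]
```

View pics/e.png

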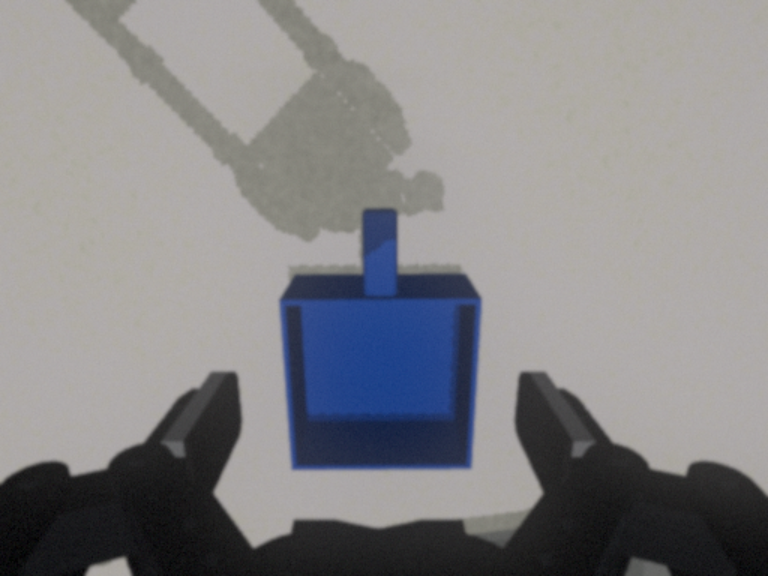

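The wrist view shows the tray nearly square to the tool, with the handle at (380,210–295) and the rim corners at (282,300), (480,300), (293,468) and (472,468) in view pixels.

Run:
```python
from h import *
W=P("wrist")
k=lambda p,z:onz(W,np.array(p)/1.5,z).round(4)
c=[k(p,.065) for p in((282,300),(480,300),(472,468),(293,468))];print(c,np.mean(c,0))
t=k((380,209),.061);m=k((380,297),.061);print("handle",t,m,np.degrees(np.arctan2(*(m-t)[::-1])))
R=W
from scipy.spatial.transform import Rotation as Ro
s=read_state();w,x,y,z=s["orientation"];M=Ro.from_quat([x,y,z,w]).as_matrix();print(M.round(3))
# height check: triangulate handle tip with side (centre of tip top)
print(tri(W,np.array((380,209))/1.5,P("scene"),(345+51-.4,175+5.5-.4)))
u=np.mean(c,0);d=(m-t)/np.linalg.norm(m-t);h=u-.1*d;print("h",h,"from tip",t+.03*d, "tool err", (M.T@np.r_[h-s["eef_pos"][:2],0])/.05)
```

```text
[array([0.4388, 0.2406]), array([0.461 , 0.3752]), array([0.5974, 0.3555]), array([0.5748, 0.2185])] [0.518   0.29745]
handle [0.3887 0.3172] [0.449  0.3074] -9.231043406944265
[[-0.987  0.163  0.   ]
 [ 0.163  0.987  0.   ]
 [-0.     0.    -1.   ]]
[0.38913672 0.31724501 0.05823526]
h [0.41929505 0.3134916 ] from tip [0.41831148 0.31238752] tool err [2.20397553e-02 4.64857710e-02 3.09884492e-06]
```

```bash
python3 -m crank '[[[0,0,0],[0.06,0.04,0.7],1],[[0,0,0],[0,0,0.8],1],[[0,0,0],[0,0,0.8],1],[[0,0,0],[0,0,0.7],1],[[0,0,0],[0,0,0.5],1],[[0,0,0],[0,0,0.3],1],[[0,0,0],[0,0,0.2],1],[[0,0,0],[0,0,0],1]]'
python3 -m crank '[[[0,0,0],[0,0,0],0],[[0,0,0],[0,0,0],0],[[0,0,0],[0,0,0],0],[[0,0,0],[0,0,0],0],[[0,0,0],[0,0,0],0],[[0,0,0],[0,0,0],0],[[0,0,0],[0,0,0],0],[[0,0,0],[0,0,0],0]]'
```

```text
t: 3.6
eef_pos: [0.4164, 0.3128, 0.0299]
orientation: [-0.001, 0.081, 0.997, -0.001]
force: [-0.0, -0.5, -0.5]
gripper_width: 1.0
grip_force: 0.0
t: 4.4
eef_pos: [0.4178, 0.3138, 0.0322]
orientation: [0.0, 0.08, 0.997, 0.0]
force: [-1.6, -1.2, 6.5]
gripper_width: 0.273
grip_force: 59.4
```

```bash
python3 -m crank '[[[0,0,0],[0,0,-0.2],0],[[0,0,0],[0,0,-0.2],0],[[0,0,0],[0,-0.2,0],0],[[0,0,0],[0,-0.4,0],0],[[0,0,0],[0,-0.5,0],0],[[0,0,0],[0,-0.5,0],0],[[0,0,0],[0,-0.5,0],0],[[0,0,0],[0,-0.5,0],0]]'
python3 -m crank '[[[0,0,-0.13],[0,-0.5,0],0],[[0,0,-0.13],[0,-0.5,0],0],[[0,0,-0.13],[0,-0.5,0],0],[[0,0,-0.13],[0,-0.5,0],0],[[0,0,0],[0,-0.5,0],0],[[0,0,0],[0,-0.5,0],0],[[0,0,0],[0,-0.4,0],0],[[0,0,0],[0,-0.3,0],0]]'
python3 - <<'E'
from h import *
from scipy.spatial.transform import Rotation as Ro
im=capture("scene")[:,:,::-1];cv2.imwrite("pics/f.png",cv2.resize(im[110:330,100:400],(800,587)))
s=read_state();w,x,y,z=s["orientation"];M=Ro.from_quat([x,y,z,w]).as_matrix();print(M.round(3),s["eef_pos"],s["gripper_width"])
print("to go",M.T@np.r_[.530-s["eef_pos"][0],-.1005-s["eef_pos"][1],0]/.05)
E
```

```text
t: 5.2
eef_pos: [0.3948, 0.1826, 0.0505]
orientation: [-0.001, 0.08, 0.997, -0.001]
force: [1.0, 0.2, -0.6]
gripper_width: 0.268
grip_force: 58.9
t: 6.0
eef_pos: [0.3966, -0.0011, 0.0506]
orientation: [-0.001, -0.049, 0.999, -0.0]
force: [-0.6, 0.9, -1.9]
gripper_width: 0.268
grip_force: 59.0
[[-0.995 -0.098 -0.001]
 [-0.098  0.995 -0.002]
 [ 0.002 -0.001 -1.   ]] [ 0.39703289 -0.00225667  0.05065449] 0.2689524870375117
to go [-2.45466333e+00 -2.21527173e+00 -5.77812061e-04]
```

View pics/f.png

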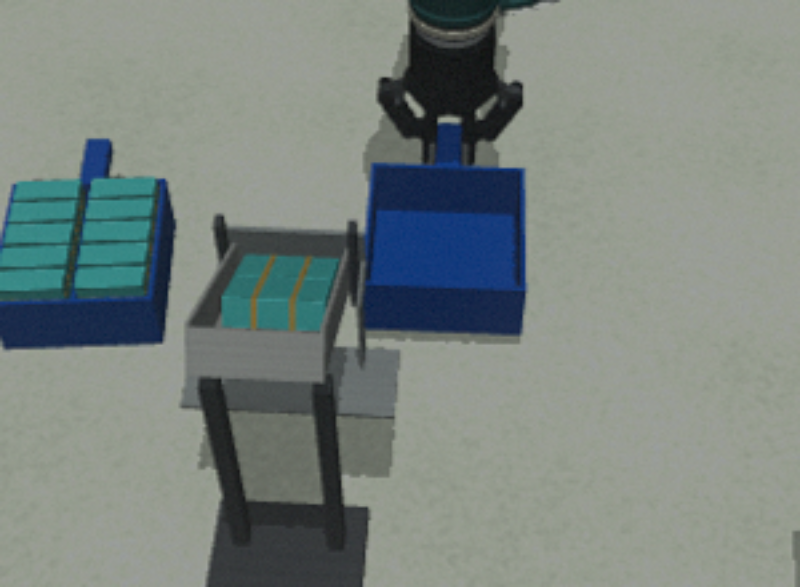

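The tray hangs level in the gripper, and both packs and the gate are untouched. Before shifting towards -y I'll check the clearance to the full tray, whose right rim edge is at (165–175, 180–240) in the view.

Run:
```python
from h import *
A=P("scene");k=lambda p,z:onz(A,np.array(p)*.375+[100,110],z).round(3)
print("full tray +y edge",k((165,180),.065),k((174,238),.065),k((163,300),.065))
print("mine",k((371,165),.085),k((525,170),.085),k((525,290),.085),k((364,288),.085))
```

```text
full tray +y edge [ 0.469 -0.254] [ 0.536 -0.227] [ 0.604 -0.218]
mine [ 0.442 -0.066] [0.428 0.074] [0.565 0.085] [ 0.582 -0.048]
```

```bash
python3 -m crank '[[[0,0,0],[0,-0.2,0],0],[[0,0,0],[0,-0.4,0],0],[[0,0,0],[0,-0.5,0],0],[[0,0,0],[0,-0.5,0],0],[[0,0,0],[0,-0.4,0],0],[[0,0,0],[0,-0.22,0],0],[[0,0,0],[-0.2,0,0],0],[[0,0,0],[-0.3,0,0],0]]'
python3 -m crank '[[[0,0,0],[-0.4,0,0],0],[[0,0,0],[-0.4,0,0],0],[[0,0,0],[-0.4,0,0],0],[[0,0,0],[-0.3,0,0],0],[[0,0,0],[-0.2,0,0],0],[[0,0,0],[-0.2,0,0],0],[[0,0,0],[0,0,0],0],[[0,0,0],[0,0,0],0]]'
python3 - <<'E'
from h import *
a=capture("scene")[:,:,::-1];b=capture("side")[:,:,::-1]
z=lambda i,x,y:cv2.resize(i[y:y+110,x:x+100],(400,440),interpolation=cv2.INTER_CUBIC)
cv2.imwrite("pics/g.png",np.hstack([z(a,150,175),z(b,255,150)]))
E
```

```text
t: 6.85
eef_pos: [0.4342, -0.1065, 0.0509]
orientation: [-0.0, -0.049, 0.999, 0.0]
force: [0.6, 0.3, -0.9]
gripper_width: 0.273
grip_force: 59.1
t: 7.65
eef_pos: [0.5286, -0.0974, 0.051]
orientation: [-0.001, -0.05, 0.999, 0.0]
force: [-0.3, -0.7, -1.2]
gripper_width: 0.275
grip_force: 59.1
```

View pics/g.png

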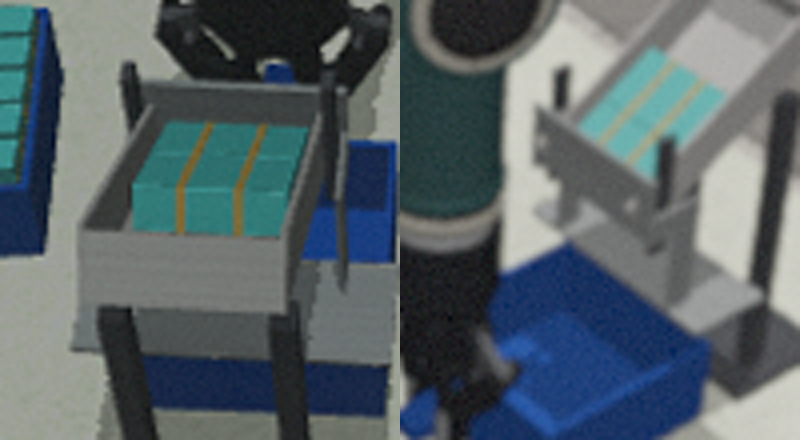

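Run:
```python
from h import *
A=P("scene");B=P("side")
print(onz(B,(332.3,236),.0835), "want .707 -.154"); print(onz(A,(247.3,278.5),.0185),"want .694 -.014")
```

```text
[ 0.70566552 -0.15181143] want .707 -.154
[ 0.6919422  -0.00767072] want .694 -.014
```

```bash
python3 -m crank '[[[0,0,0],[0,-0.05,-0.1],0],[[0,0,0],[0,0,-0.2],0],[[0,0,0],[0,0,-0.2],0],[[0,0,0],[0,0,-0.06],0],[[0,0,0],[0,0,-0.06],0],[[0,0,0],[0,0,-0.08],0],[[0,0,0],[0,0,-0.1],0],[[0,0,0],[0,0,-0.1],0]]'
python3 -m crank '[[[0,0,0],[0,0,-0.15],0],[[0,0,0],[0,0,-0.2],0],[[0,0,0],[0,0,-0.2],0],[[0,0,0],[0,0,-0.12],0],[[0,0,0],[0,0,-0.04],0],[[0,0,0],[0,0,0],0],[[0,0,0],[0,0,0],0],[[0,0,0],[0,0,0],0]]'
python3 -m crank '[[[0,0,0],[0,0,0],0],[[0,0,0],[0,0,0],0],[[0,0,0],[0,0,0],0],[[0,0,0],[0,0,0],0],[[0,0,0],[0,0,0],0],[[0,0,0],[0,0,0],0],[[0,0,0],[0,0,0],0],[[0,0,0],[0,0,0],0]]'
python3 -m crank '[[[0,0,0],[0,0,0],0],[[0,0,0],[0,0,0],0],[[0,0,0],[0,0,0],0],[[0,0,0],[0,0,0],0],[[0,0,0],[0,0,0],0],[[0,0,0],[0,0,0],0],[[0,0,0],[0,0,0],0],[[0,0,0],[0,0,0],0]]'
python3 - <<'E'
from h import *
a=capture("scene")[:,:,::-1];b=capture("side")[:,:,::-1]
z=lambda i,x,y:cv2.resize(i[y:y+130,x:x+100],(400,520),interpolation=cv2.INTER_CUBIC)
cv2.imwrite("pics/i.png",np.hstack([z(a,150,155),z(b,255,130)]))
E
```

```text
t: 8.55
eef_pos: [0.5288, -0.0999, 0.0962]
orientation: [-0.001, -0.05, 0.999, 0.0]
force: [-0.6, -0.6, -1.7]
gripper_width: 0.267
grip_force: 59.0
t: 9.35
eef_pos: [0.529, -0.1, 0.1313]
orientation: [-0.0, -0.05, 0.999, 0.0]
force: [-0.0, -0.2, -3.8]
gripper_width: 0.271
grip_force: 61.6
t: 10.15
eef_pos: [0.5293, -0.1001, 0.1318]
orientation: [-0.0, -0.05, 0.999, -0.0]
force: [-0.2, 0.2, -2.9]
gripper_width: 0.267
grip_force: 61.6
t: 10.95
eef_pos: [0.5293, -0.1001, 0.1318]
orientation: [0.0, -0.05, 0.999, -0.0]
force: [0.2, 0.1, -2.9]
gripper_width: 0.269
grip_force: 61.6
```

View pics/i.png

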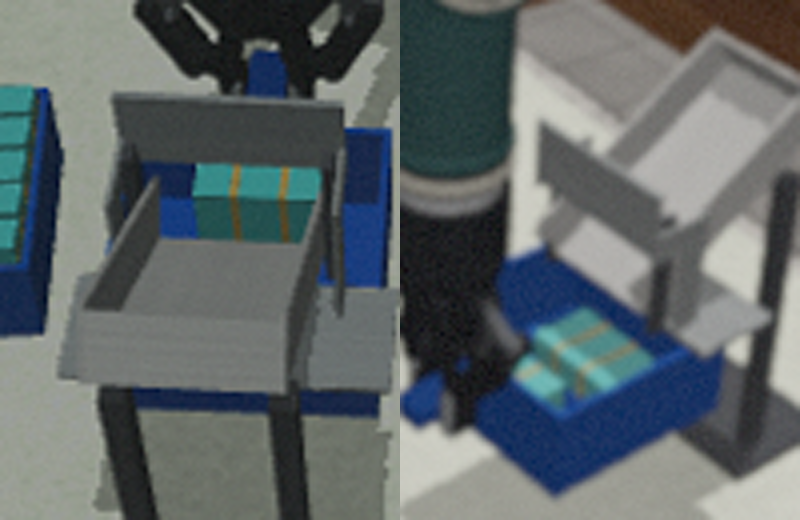

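Both packs are in the tray: the chute is empty, one pack is by the near wall and the other is beside it, slightly leaning. Next I lower straight down.

```bash
python3 -m crank '[[[0,0,0],[0,0,0.1],0],[[0,0,0],[0,0,0.2],0],[[0,0,0],[0,0,0.2],0],[[0,0,0],[0,0,0.2],0],[[0,0,0],[0,0,0.2],0],[[0,0,0],[0,0,0.2],0],[[0,0,0],[0,0,0.2],0],[[0,0,0],[0,0,0.2],0]]'
python3 -m crank '[[[0,0,0],[0,0,0.2],0],[[0,0,0],[0,0,0.12],0],[[0,0,0],[0,0,0.06],0],[[0,0,0],[0,0,0.03],0],[[0,0,0],[0,0,0],0],[[0,0,0],[0,0,0],0]]'
```

```text
t: 11.85
eef_pos: [0.5294, -0.1001, 0.0559]
orientation: [0.0, -0.05, 0.999, -0.0]
force: [-0.0, -0.4, -2.1]
gripper_width: 0.266
grip_force: 61.7
t: 12.45
eef_pos: [0.5298, -0.1001, 0.0368]
orientation: [0.0, -0.05, 0.999, -0.0]
force: [-0.6, 0.6, -1.5]
gripper_width: 0.265
grip_force: 61.7
```

```bash
python3 -m crank '[[[0,0,0],[0,0,0.04],0],[[0,0,0],[0,0,0.04],0],[[0,0,0],[0,0,0],0],[[0,0,0],[0,0,0],0]]'
```

```text
t: 12.85
eef_pos: [0.5298, -0.1002, 0.0327]
orientation: [0.001, -0.05, 0.999, -0.0]
force: [-0.1, 1.0, -0.3]
gripper_width: 0.276
grip_force: 62.0
```

```bash
python3 -m crank '[[[0,0,0],[0,0,0],0.4],[[0,0,0],[0,0,0],0.6],[[0,0,0],[0,0,0],0.8],[[0,0,0],[0,0,0],0.8],[[0,0,0],[0,0,0],0.8],[[0,0,0],[0,0,0],0.8]]'
python3 -m crank '[[[0,0,0],[0.1,0,-0.3],0.8],[[0,0,0],[0.2,0,-0.5],0.8],[[0,0,0],[0.2,0,-0.6],0.8],[[0,0,0],[0.2,0,-0.6],0.8],[[0,0,0],[0.2,0,-0.5],0.8],[[0,0,0],[0,0,0],0.8],[[0,0,0],[0,0,0],0.8],[[0,0,0],[0,0,0],0.8]]'
python3 - <<'E'
from h import *
a=capture("scene")[:,:,::-1];b=capture("side")[:,:,::-1]
z=lambda i,x,y:cv2.resize(i[y:y+130,x:x+100],(400,520),interpolation=cv2.INTER_CUBIC)
cv2.imwrite("pics/j.png",np.hstack([z(a,150,155),z(b,245,150)]))
E
```

```text
t: 13.45
eef_pos: [0.5292, -0.1, 0.0322]
orientation: [-0.0, -0.05, 0.999, 0.0]
force: [1.1, -0.8, 1.1]
gripper_width: 0.798
grip_force: 0.0
t: 14.25
eef_pos: [0.4839, -0.1043, 0.1566]
orientation: [-0.001, -0.05, 0.999, 0.0]
force: [-0.1, 0.1, 0.4]
gripper_width: 0.799
grip_force: 0.0
```

View pics/j.png

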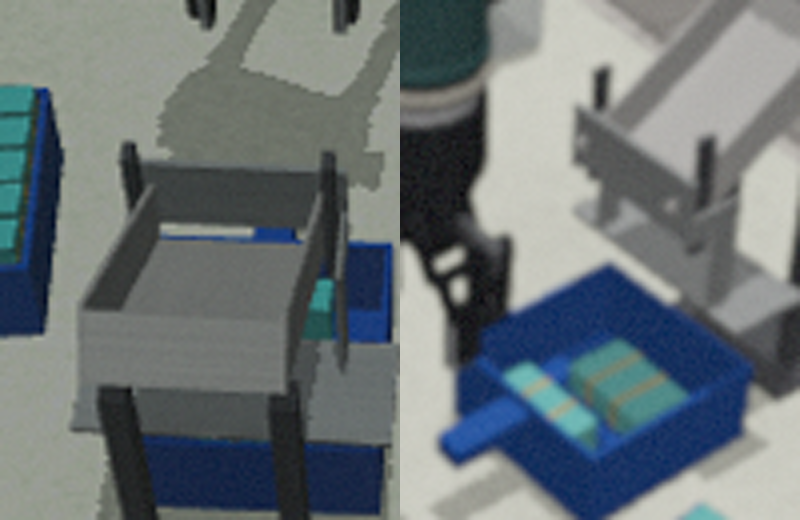

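The tray stands flat and released, with both packs inside it (one upright at the near wall). The gate is shut and the gripper is clear.

```bash
python3 -c "
from rig import finish_job
print(finish_job())"
```

```text
the job is handed in; nothing more can be done
None
```

The tray is upright on the table and released with both packs in it, the gripper and arm stayed clear of the gate, and the job was handed in at about 14.4 s; no verdict was returned.

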